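Seat a bronze bushing and lock it with the click wrench

TASK

First stand the flanged bronze bushing in the open bore of the steel clamp block, spigot down, lowered gently until its collar sits flat on the block, and let it go. Then turn the click wrench on the lock nut clockwise (seen from above) until its breakaway joint clearly gives, stop at once without driving the handle on to the end of its give, and let go so that the handle springs straight again and the nut stays tight. Leave the other parts on the bench alone.

Things in the scene. Friction and masses are not known exactly. Their poses are not given: they have to be found in the camera images.
- clamp: Fixed dark steel clamp block, 90 x 170 x 45 mm (its x, y, z). Origin at the centre of its underside on the bench, z up. On its top, 45 mm to +y of the centre, is the open bore; 45 mm to -y of the centre is the lock nut with the wrench on it.
- bore (a point): Centre of the bore's mouth, on the block's top, 45 mm above the bench. A plain round vertical through-hole, 32 mm across, with a small chamfer. With the bushing seated, the bushing's collar rests on the block's top and the bushing's centre is 9 mm above this point. Pressing bushing on block with more than 25 N counts as forcing it.
- bushing_mid (a point): Centre (35 mm above the foot) of the loose bronze bushing: 70 mm high, about 0.3 kg, standing upright on the bench, z up. From the foot: spigot 30 mm across and 26 mm long with a 4 mm tapered tip; collar 44 mm across, 6 mm thick; round barrel 34 mm across, 38 mm long, the place to grip.
- nut (a point): Lock nut's vertical axis at the block's top face. Nut and wrench head turn as one, clockwise from above to tighten: first against light drag (0.5 N m, about 3 N at the grip) for 0.4 to 1.0 rad, then hard tight at once. Where it comes tight differs each time and cannot be seen: the handle then points along the block's -y axis within 0.16 rad. The nut stays where it is left.
- wrench_head (a point): Wrench head: a steel ring 40 mm across, always on the nut (it cannot come off). This point is on the nut's axis at the height of the handle's centreline, 67 mm above the bench; x points along the head towards the handle, z up.
- wrench_grip (a point): Middle of the wrench's round black rubber grip, 26 mm across, 110 mm long along its x axis, level, centreline 67 mm above the bench with free space below, 185 mm from the nut's axis. x points outward, away from the nut, z up. Between head and grip is a bare shank 16 mm across.
- wrench_pivot (a point): Vertical breakaway pivot of handle on head, 34 mm from the nut's axis, 151 mm from the grip's middle. Rigid until, with the nut tight, the grip is pushed sideways with 13 to 15 N; then the handle folds clockwise at that steady force, to an end stop at 0.18 rad (27 mm at the grip). Given: over 0.05 rad (8 mm). Over 0.155 rad (23 mm) is driven too far. Let go, it springs straight.
- shaft_mid (a point): Bystander: middle of a loose steel keyed shaft, 25 mm across, 170 mm long, lying on the bench. Leave it alone.
- spacer: Bystander: loose blue-painted steel spacer ring, 60 mm across, 15 mm high, lying flat; origin at the centre of its underside. Leave it alone.
- claw: Bystander: loose black three-claw palm, about 105 mm across, 45 mm high; origin at the centre of its underside. Leave it alone.
There are look-alikes about, which are no part of the job. Of the things like the clamp, leave any that is orange; of the rest the larger one is meant.

How it is judged:
By the outcome, as a careful person would: the job done as asked, in the order asked, and still so for the second after the job is handed in, with the robot touching nothing.
It also fails if it takes over 72 s, if anything falls off the work surface, if the arm or the gripper's body presses on something with over 40 N, if the wrist force passes 120 N, or if a joint passes its speed limit or range.

ROBOT

A 6-joint arm with a two-finger parallel gripper is mounted at the origin on the work surface. World frame = base frame: x ahead of the robot, y to its left, z up, the work surface at z = 0. Lengths are in m, angles in rad, forces in N, time in s.
With the tool pointing down it reaches from about 0.325 to 0.9 m from the base axis. Payload 6.1 kg.
Tool frame: the origin (TCP) lies midway between the tips of the shut fingers; the grasp point (between the pads) lies 19 mm behind it (robot.pinch_z is the distance from the TCP to the grasp point, in m); x points along the fingers, z is the direction in which the jaws open and shut, and the axes are right-handed (so a half turn about x gives the same grasp; the last joint's range is limited). The gripper opens to 85 mm and grips with 20 to 120 N. Pads are 22 mm wide; open, the fingers measure 114 mm over their backs; the gripper's body (76 mm by 85 mm) begins 54 mm behind the grasp point. The pads swing forward as they close: fully open they stand 13 mm farther back than shut.
Start: joints at [-1.379, 0.22, 1.526, -0, 1.395, -0.126], TCP at [0.195, -0.594, 0.231] pointing down, gripper open.
Joint ranges: [-2.98, 2.98], [-0.91, 2.08], [0.09, 2.57], [-1.24, 4.39], [0.2, 2.65], [-2.68, 2.68]. Speed limits (rad/s): [2.57, 2.57, 3.01, 3.14, 3.14, 3.14].

INTERFACE

Orientations are given as a unit quaternion [x, y, z, w].
In Python, from cell import robot gives the robot as it stands.
- The arm moves only by the shell command python3 -m pendant 'ROWS'. ROWS is JSON, a list of rows, each a list of 7 numbers: the turn, a rotation vector about the tool's x, y, z in degrees, then the shift along the tool's x, y, z in m, then the finger opening in m, from 0 to 0.0854. A call has 1 to 20 rows; each row shifts and turns the pose as measured when the row begins, along the tool's axes as they then stand; what a row does not reach is not made up. A row lasts 1/10 s, in which the tool goes at most 50 mm and 8.59 degrees, less where a joint would pass 70% of its speed; a pose out of reach is approached as far as the arm can. A call with a gripper value outside its range is refused whole. The fingers move at their own pace and stop on an object; the grip force is fixed at half the most. Time passes only in rows, so rows that do not move let the fingers close. It gives the time, the measured TCP pose, the force and the opening at its end, in the units of the state.
- robot.get_obs(): the state, without advancing time (a new reading comes with each control period).
- robot.get_image(name): name is "side" or "top" or "wrist"; returns (picture, depth): 420x560x3 uint8, red, green, blue; 420x560 float32, m along the optical axis (not along the pixel's ray), 0 where there is no reading.
- robot.get_calibration(name): a dict with "fx", "fy", "cx", "cy" (pixels), "camera_from_world" (4x4, takes a point from world to camera coordinates). Camera axes: x right, y up, looking along -z (the intrinsics and any distortion apply to the point x, -y, -z); pixel columns grow to the right and rows downward; lengths in m; the calibration is good to about 2 mm. A picture is of the moment at which its call begins: read the wrist's pose just before it. get_calibration takes no time and is no camera call; for the wrist camera it gives the pose at the moment of the call.
- robot.hand_in(): hands the job in, once; it reports no verdict.
The state is a dict: "time": time; "joint_pos": joint angles; "joint_vel": joint speeds; "effort": joint torques, N m; "tcp_pos": TCP position; "eef_rot": TCP orientation; "force": force on the tool from outside, world axes, zero at the start; "moment": the same for the moment, N m; "gripper_width": finger opening in m.
Only numpy, scipy, OpenCV 4.12 (cv2) and the standard library are available. Lean on these libraries where they do the work, as an engineer would, in place of code of your own. Each camera call takes 0.05 s, during which the arm holds its last target.

## Working session

There is one attempt and no reset: what is moved stays moved. The work goes in short steps, Python scripts to look and compute and a shell command to move; the robot and the scene stay as the last step left them, time stands still between calls to the robot, and variables do not carry over. Pictures are saved under pics/ and viewed, and the job is handed in when it is done.

```bash
ls; mkdir -p pics
cat > h.py <<'E'
from cell import robot
import numpy as np, cv2
from scipy.spatial.transform import Rotation as R
def grab(name,fn):
    o=robot.get_obs(); c=robot.get_calibration(name); im,d=robot.get_image(name)
    cv2.imwrite(f'pics/{fn}.png',cv2.cvtColor(im,cv2.COLOR_RGB2BGR))
    np.savez(f'pics/{fn}.npz',im=im,d=d,T=c['camera_from_world'],k=[c['fx'],c['fy'],c['cx'],c['cy']])
    return im,d,c
def cloud(fn):
    z=np.load(f'pics/{fn}.npz'); d=z['d']; fx,fy,cx,cy=z['k']
    v,u=np.mgrid[0:d.shape[0],0:d.shape[1]]
    P=np.stack([(u-cx)/fx*d,-(v-cy)/fy*d,-d,np.ones_like(d)],-1)@np.linalg.inv(z['T']).T
    P=P[...,:3]; P[d==0]=np.nan
    return P,z['im']
E
python3 - <<'E'
from h import *
for n in ('top','side'):
    im,d,c=grab(n,n+'0'); print({k:v for k,v in c.items()})
print(robot.get_obs())
E
```

```text
pics
{'fx': 399.50377908129843, 'fy': 399.50377908129843, 'cx': 280.9065807655809, 'cy': 210.15749215194663, 'camera_from_world': array([[ 0.02610391, -0.99962408,  0.00838363, -0.00369716],
       [ 0.98445867,  0.02716302,  0.17350305, -0.54314922],
       [-0.17366555,  0.00372423,  0.98479765, -1.08717233],
       [ 0.        ,  0.        ,  0.        ,  1.        ]])}
{'fx': 391.3251568561981, 'fy': 391.3251568561981, 'cx': 274.87129940230733, 'cy': 210.64210095081086, 'camera_from_world': array([[-0.93031968, -0.36640906,  0.01580154,  0.51374387],
       [ 0.22159743, -0.52726451,  0.82029673, -0.16937196],
       [-0.29223256,  0.76663977,  0.57171986, -0.80540501],
       [ 0.        ,  0.        ,  0.        ,  1.        ]])}
{'time': 0.1, 'joint_pos': array([-1.37912187e+00,  2.21118568e-01,  1.52754734e+00,  1.32300364e-05,
        1.39470456e+00, -1.26083462e-01]), 'joint_vel': array([-0.00055624, -0.00060781, -0.00192402, -0.00119603,  0.00163483,
        0.00050881]), 'effort': array([ 1.04892479e-03, -4.98242354e+01, -3.90546727e+01, -3.53409523e-04,
        5.74344769e-03,  6.29098668e-05]), 'tcp_pos': array([ 0.19517504, -0.59314763,  0.23029962]), 'eef_rot': array([ 0.41503045,  0.57326326, -0.41416444,  0.57235197]), 'force': array([0.62130207, 1.16943389, 0.21025966]), 'moment': array([ 0.0067037 , -0.01748709,  0.00721697]), 'gripper_width': 0.08496619056933159}
```

View pics/top0.png

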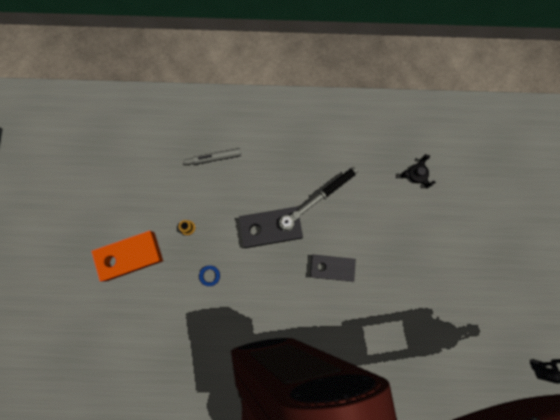

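View pics/side0.png

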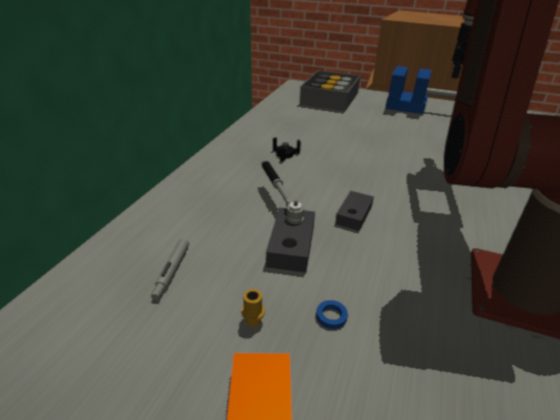

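The top view shows the clamp at about (269,228), with its bore at (254,230) and the nut at (287,222). The wrench grip is near (340,182), the bushing at (186,228), the orange decoy at (127,256) and a small decoy at (332,268). Next I measure positions.

```bash
cat >> h.py <<'E'
def ray(fn,u,v,z0):
    z=np.load(f'pics/{fn}.npz'); fx,fy,cx,cy=z['k']; Ti=np.linalg.inv(z['T'])
    d=Ti[:3,:3]@np.array([(u-cx)/fx,-(v-cy)/fy,-1]); o=Ti[:3,3]
    return o+d*(z0-o[2])/d[2]
E
python3 - <<'E'
from h import *
P,im=cloud('top0')
for u,v in [(269,232),(254,230),(287,222),(345,178),(320,198),(186,228),(400,100),(220,200)]: print(u,v,P[v,u].round(4))
# clamp top
m=np.zeros(P.shape[:2],bool); m[195:255,225:310]=1
t=m&(P[...,2]>.035)&(P[...,2]<.05)
q=P[t][:,:2].astype(np.float32); r=cv2.minAreaRect(q*1000); print('clamp',t.sum(),r, P[t][:,2].mean())
m=np.zeros(P.shape[:2],bool); m[210:245,170:205]=1
t=m&(P[...,2]>.055)&(P[...,2]<.08)
print('bush',t.sum(),P[t].mean(0),P[t].min(0),P[t].max(0))
m=np.zeros(P.shape[:2],bool); m[160:222,295:362]=1
t=m&(P[...,2]>.05)&(P[...,2]<.095); q=P[t]
print('wr',t.sum(),q.mean(0)); vx,vy,x,y=cv2.fitLine(q[:,:2].astype(np.float32),cv2.DIST_HUBER,0,.01,.01).ravel(); print(vx,vy,x,y,np.degrees(np.arctan2(vy,vx)))
print('bore',ray('top0',254,230,.045),'nut',ray('top0',287,222,.08),'bushtop',ray('top0',185.5,227,.07),'grip',ray('top0',340,183,.075))
im=cv2.imread('pics/top0.png')[120:300,160:400]; cv2.imwrite('pics/top0z.png',cv2.resize(im,None,fx=3.3,fy=3.3,interpolation=cv2.INTER_CUBIC))
E
```

```text
269 232 [0.4794 0.0427 0.0505]
254 230 [ 0.4903  0.0881 -0.001 ]
287 222 [ 0.503  -0.0063  0.0926]
345 178 [ 0.6341 -0.1663  0.0787]
320 198 [ 0.576  -0.0973  0.0731]
186 228 [0.482  0.2712 0.0697]
400 100 [ 0.9122 -0.3527 -0.0033]
220 200 [ 5.772e-01  1.924e-01 -5.000e-04]
clamp 1574 ((495.6938171386719, 40.58984375), (90.90177154541016, 170.36495971679688), 11.375992774963379) 0.04527181460118088
bush 128 [0.48727466 0.27622378 0.06940276] [0.47127576 0.26136325 0.05523524] [0.50412111 0.29443566 0.07540732]
wr 591 [ 0.59762965 -0.11825477  0.07631305]
0.63441473 -0.77299285 0.59920526 -0.12081183 -50.62341
bore [0.48459671 0.08524504 0.045     ] nut [ 0.50480158 -0.00656957  0.08      ] bushtop [0.48469696 0.27267208 0.07      ] grip [ 0.6201694  -0.15283836  0.075     ]
```

View pics/top0z.png

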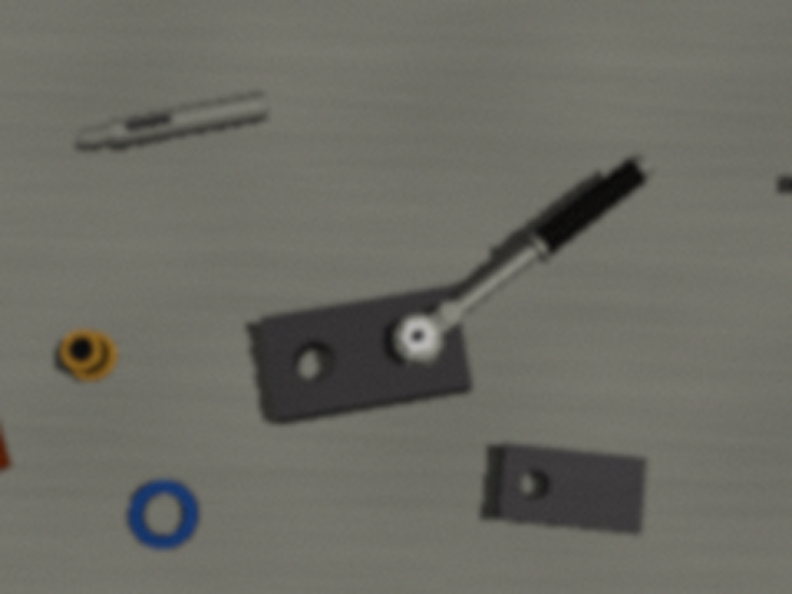

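```bash
cat >> h.py <<'E'
def go(p,yawz=None):
    "shift to get tcp to p in present tool axes; turn about tool x so tool z has world yaw yawz (mod 180), tool down"
    o=robot.get_obs(); Rm=R.from_quat(o['eef_rot']).as_matrix()
    print('t',round(o['time'],2),'tcp',o['tcp_pos'].round(4),'F',o['force'].round(1),'w',round(o['gripper_width'],4))
    print('axes x,y,z',Rm.T.round(3).tolist())
    print('shift tool',(Rm.T@(np.array(p)-o['tcp_pos'])).round(4))
    if yawz is not None:
        for a in (yawz,yawz+180):
            a=np.radians(a); z=np.array([np.cos(a),np.sin(a),0]); x=np.array([0,0,-1.]); y=np.cross(z,x)
            D=Rm.T@np.stack([x,y,z],1); print('turn deg',np.degrees(R.from_matrix(D).as_rotvec()).round(2))
E
python3 - <<'E'
from h import *
go([.485,.273,.25],101)
c=robot.get_calibration('wrist'); T=np.linalg.inv(c['camera_from_world']); print(T.round(3))
go(T[:3,3])
E
```

```text
t 0.1 tcp [ 0.1952 -0.5931  0.2303] F [0.6 1.2 0.2] w 0.085
axes x,y,z [[-0.0, 0.002, -1.0], [0.95, 0.312, 0.0], [0.312, -0.95, -0.002]]
shift tool [-0.0183  0.5459 -0.7323]
turn deg [-1.7279e+02  1.0000e-02 -1.5000e-01]
turn deg [ 7.21 -0.1  -0.01]
[[ 0.313  0.901  0.301  0.273]
 [-0.95   0.298  0.097 -0.568]
 [-0.003 -0.317  0.949  0.373]
 [ 0.     0.     0.     1.   ]]
t 0.1 tcp [ 0.1952 -0.5931  0.2303] F [0.6 1.2 0.2] w 0.085
axes x,y,z [[-0.0, 0.002, -1.0], [0.95, 0.312, 0.0], [0.312, -0.95, -0.002]]
shift tool [-0.1424  0.0818  0.0002]
```

```bash
python3 -m pendant '[[0,0,0,0,0.045,-0.02,0.085],[0,0,0,-0.005,0.045,-0.02,0.085],[0,0,0,-0.005,0.045,-0.02,0.085],[0,0,0,-0.005,0.045,-0.02,0.085],[0,0,0,-0.005,0.045,-0.02,0.085],[0,0,0,0,0.045,-0.02,0.085],[0,0,0,0,0.045,-0.02,0.085],[0,0,0,0,0.045,-0.02,0.085],[0,0,0,0,0.045,-0.02,0.085],[0,0,0,0,0.045,-0.02,0.085],[0,0,0,0,0,-0.05,0.085],[0,0,0,0,0,-0.05,0.085],[0,0,0,0,0,-0.05,0.085],[0,0,0,0,0,-0.05,0.085],[0,0,0,0,0,0,0.085],[0,0,0,0,0,0,0.085]]'
python3 - <<'E'
from h import *
grab('wrist','w1')
go([.485,.273,.25],108)
E
```

```text
time: 1.7
tcp_pos: [0.5027, -0.0615, 0.2389]
eef_rot: [0.416, 0.58, -0.415, 0.564]
force: [0.3, -0.4, 0.3]
gripper_width: 0.0849
t 1.75 tcp [ 0.5027 -0.0617  0.2388] F [0.4 0.8 0.4] w 0.0851
axes x,y,z [[-0.018, 0.015, -1.0], [0.951, 0.309, -0.012], [0.308, -0.951, -0.02]]
shift tool [-0.0057  0.0863 -0.324 ]
turn deg [179.96   1.09   1.82]
turn deg [-0.03 -1.16  0.7 ]
```

View pics/w1.png

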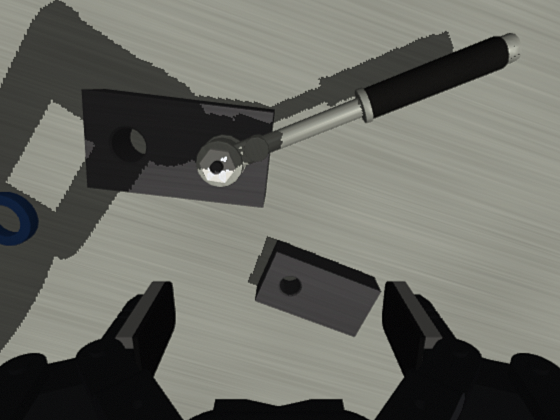

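The wrist view shows the clamp with its bore at (129,144), the nut at (217,165) and the grip from (370,105) to (505,48).

Run:
```python
from h import *
P,im=cloud('w1')
m=np.zeros(P.shape[:2],bool); m[70:225,60:300]=1
t=m&(abs(P[...,2]-.045)<.004)
q=P[t]; r=cv2.minAreaRect((q[:,:2]*1000).astype(np.float32)); print('clamp',t.sum(),r,np.median(q[:,2]))
a=np.radians(r[2]); print(r[2])
# bore: hole in the top mask
hole=m&~t; 
n,l,s,c=cv2.connectedComponentsWithStats(t.astype(np.uint8)*0+ (hole).astype(np.uint8))
lab=l[144,129]; print('bore comp',s[lab],c[lab])
cs,_=cv2.findContours((l==lab).astype(np.uint8),cv2.RETR_EXTERNAL,cv2.CHAIN_APPROX_NONE)
pts=np.array([ray('w1',*p,.045)[:2] for p in cs[0][:,0]]); print('bore circ',cv2.minEnclosingCircle((pts*1000).astype(np.float32)), pts.mean(0))
m[:]=0; m[30:135,345:530]=1
t=m&(P[...,2]>.06)&(P[...,2]<.095); q=P[t]
print('z',np.percentile(q[:,2],[1,50,99]))
l=cv2.fitLine(q[:,:2].astype(np.float32),cv2.DIST_HUBER,0,.001,.001).ravel(); print('grip line',l,np.degrees(np.arctan2(l[1],l[0])))
print('nut',ray('w1',217,166,.0926), P[166,217])
```

```text
clamp 14363 ((495.6793518066406, 39.60252380371094), (90.86151123046875, 170.53720092773438), 11.483424186706543) 0.044916892183900714
11.483424186706543
bore comp [112 128  35  34 891] [128.94725028 144.67789001]
bore circ ((488.0580749511719, 82.50552368164062), 15.778217315673828) [0.48772092 0.08251518]
z [0.06625976 0.07726445 0.08088513]
grip line [ 0.6388094  -0.7693651   0.62253356 -0.14488918] -50.2969
nut [ 0.50708214 -0.00541153  0.0926    ] [ 0.50698249 -0.00536806  0.09222238]
```

```bash
python3 -m pendant '[[0,-1.1,0.7,0,0.013,-0.048,0.085],[0,0,0,0,0.013,-0.048,0.085],[0,0,0,0,0.013,-0.048,0.085],[0,0,0,0,0.013,-0.048,0.085],[0,0,0,0,0.013,-0.048,0.085],[0,0,0,0,0,-0.02,0.085],[0,0,0,0,0,0,0.085],[0,0,0,0,0,0,0.085]]'
python3 - <<'E'
from h import *
grab('wrist','w2')
go([.485,.273,.25],108)
E
```

```text
time: 2.55
tcp_pos: [0.4933, 0.2025, 0.2385]
eef_rot: [0.421, 0.566, -0.422, 0.569]
force: [0.2, -0.8, -0.5]
gripper_width: 0.0852
t 2.6 tcp [0.4934 0.2022 0.2384] F [-0.6 -0.3 -0.1] w 0.0848
axes x,y,z [[0.002, -0.003, -1.0], [0.958, 0.288, 0.002], [0.288, -0.958, 0.003]]
shift tool [-0.0118  0.0124 -0.0702]
turn deg [ 1.7873e+02 -1.4000e-01 -3.0000e-01]
turn deg [-1.27  0.19 -0.09]
```

View pics/w2.png

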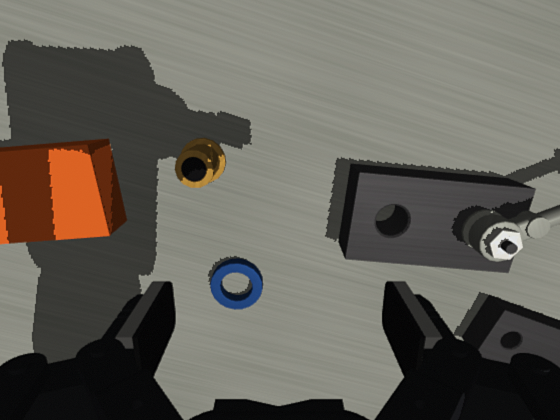

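Here the bushing top is at (193,170), the bore at (392,220) and the spacer at (236,283).

```bash
cat >> h.py <<'E'
def bore(fn,box):
    P,im=cloud(fn); m=np.zeros(P.shape[:2],bool); u0,v0,u1,v1=box; m[v0:v1,u0:u1]=1
    t=m&(abs(P[...,2]-.045)<.004); r=cv2.minAreaRect((P[t][:,:2]*1000).astype(np.float32)); print('clamp',r,'z',np.median(P[t][:,2]))
def holefit(fn,u,v,z0,half=30):
    P,im=cloud(fn); t=(P[...,2]<z0-.004)
    n,l,s,c=cv2.connectedComponentsWithStats(t.astype(np.uint8)); L=l[v,u]; print(s[L])
    cs,_=cv2.findContours((l==L).astype(np.uint8),cv2.RETR_EXTERNAL,cv2.CHAIN_APPROX_NONE)
    pts=np.array([ray(fn,*p,z0)[:2] for p in cs[0][:,0]]); print('hole',cv2.minEnclosingCircle((pts*1000).astype(np.float32)),cv2.fitEllipse((pts*1000).astype(np.float32)))
def topfit(fn,box,z0,tol=.004):
    P,im=cloud(fn); m=np.zeros(P.shape[:2],bool); u0,v0,u1,v1=box; m[v0:v1,u0:u1]=1
    t=m&(abs(P[...,2]-z0)<tol); q=P[t]
    print('top',t.sum(),np.median(q[:,2]),cv2.minEnclosingCircle((q[:,:2]*1000).astype(np.float32)), (q.min(0)+q.max(0))/2)
E
python3 - <<'E'
from h import *
bore('w2',(310,140,545,290)); holefit('w2',392,220,.045)
topfit('w2',(165,130,235,195),.07,.003)
E
```

```text
clamp ((496.1634521484375, 39.19445037841797), (91.07086181640625, 171.28334045410156), 11.546728134155273) z 0.044696187825937206
[376 205  32  30 741]
hole ((488.321044921875, 84.58492279052734), 15.836834907531738) ((488.20458984375, 84.87519073486328), (29.772396087646484, 30.536293029785156), 52.639095306396484)
top 1165 0.07001705861064539 ((488.4058532714844, 276.7060241699219), 16.830333709716797) [0.48836365 0.27660351 0.0696644 ]
```

```bash
python3 -m pendant '[[0,0,0,0,0.009,-0.038,0.085],[0,0,0,0,0.008,-0.036,0.085],[0,0,0,0.04,0,0,0.085],[0,0,0,0.04,0,0,0.085],[0,0,0,0,0,0,0.085],[0,0,0,0,0,0,0.085]]'
python3 - <<'E'
from h import *
grab('wrist','w3')
go([.4884,.2767,.034],106.7)
E
```

```text
time: 3.2
tcp_pos: [0.4969, 0.2696, 0.1589]
eef_rot: [0.427, 0.561, -0.426, 0.567]
force: [0.9, 0.2, 0.6]
gripper_width: 0.0851
t 3.25 tcp [0.4966 0.2694 0.1588] F [ 0.8  0.8 -0.6] w 0.0852
axes x,y,z [[0.008, -0.004, -1.0], [0.962, 0.272, 0.006], [0.272, -0.962, 0.006]]
shift tool [ 0.1247 -0.0067 -0.01  ]
turn deg [179.06  -0.57  -0.55]
turn deg [-0.93  0.35 -0.36]
```

View pics/w3.png

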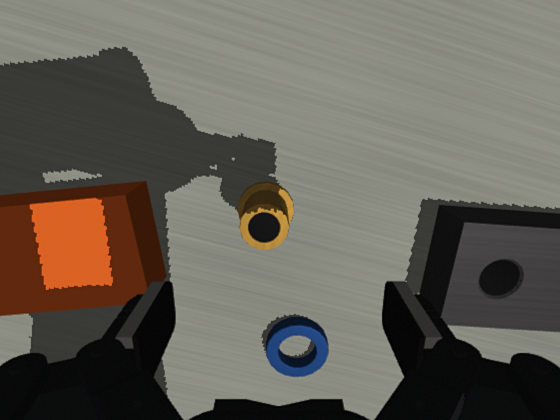

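The bushing top is centred at about (264,228). The orange block's near edge is around column 160, so I'll check clearance to it.

Run:
```python
from h import *
P,im=cloud('w3'); topfit('w3',(225,170,300,260),.07,.003)
m=np.zeros(P.shape[:2],bool); m[175:280,0:170]=1
q=P[m&(P[...,2]>.01)&(P[...,2]<.07)]; d=np.hypot(q[:,0]-.4884,q[:,1]-.2767); i=d.argmin(); print('orange near',d[i],q[i],q[:,2].max())
```

```text
top 1818 0.06991021950344414 ((488.6526184082031, 276.72613525390625), 17.011428833007812) [0.48862038 0.27679038 0.06961887]
orange near 0.09874865813384535 [0.45231864 0.3686208  0.0299885 ] 0.04778800408742717
```

```bash
python3 -m pendant '[[0,0.35,-0.35,0,-0.007,-0.010,0.085],[0,0,0,0.02,0,0,0.07],[0,0,0,0.02,0,0,0.07],[0,0,0,0,0,0,0.07]]'
python3 - <<'E'
from h import *
go([.4886,.2767,.034],106.7)
E
```

```text
time: 3.65
tcp_pos: [0.4913, 0.2785, 0.1269]
eef_rot: [0.432, 0.561, -0.424, 0.565]
force: [-0.8, 0.3, -0.6]
gripper_width: 0.0699
t 3.65 tcp [0.4913 0.2785 0.1269] F [-0.8  0.3 -0.6] w 0.0699
axes x,y,z [[0.011, 0.006, -1.0], [0.963, 0.268, 0.012], [0.268, -0.963, -0.003]]
shift tool [ 0.0929 -0.0042  0.0013]
turn deg [178.84  -1.09   0.26]
turn deg [-1.16 -0.17 -0.7 ]
```

```bash
python3 -m pendant '[[0,-0.2,-0.7,0.01,-0.004,0.001,0.07],[0,0,0,0.02,0,0,0.07],[0,0,0,0.02,0,0,0.07],[0,0,0,0,0,0,0.07]]'
python3 - <<'E'
from h import *
go([.4886,.2767,.034],106.7)
E
```

```text
time: 4.05
tcp_pos: [0.491, 0.2784, 0.0824]
eef_rot: [0.43, 0.561, -0.425, 0.565]
force: [-0.1, 0.2, -0.5]
gripper_width: 0.0699
t 4.05 tcp [0.491  0.2784 0.0824] F [-0.1  0.2 -0.5] w 0.0699
axes x,y,z [[0.008, 0.003, -1.0], [0.963, 0.268, 0.008], [0.268, -0.963, -0.001]]
shift tool [ 0.0484 -0.0031  0.0011]
turn deg [ 1.7883e+02 -7.2000e-01  5.0000e-02]
turn deg [-1.17 -0.03 -0.46]
```

```bash
python3 -m pendant '[[0,0,-0.8,0,-0.005,0.002,0.07],[0,0,0,0,0,0,0.07],[0,0,-0.3,0.018,-0.001,0,0.07],[0,0,0,0.018,0,0,0.07],[0,0,0,0,0,0,0.07]]'
python3 - <<'E'
from h import *
go([.4886,.2767,.034],106.7)
E
```

```text
time: 4.55
tcp_pos: [0.4882, 0.2759, 0.0498]
eef_rot: [0.427, 0.565, -0.429, 0.561]
force: [-0.4, -0.7, -0.4]
gripper_width: 0.0701
t 4.55 tcp [0.4882 0.2759 0.0498] F [-0.4 -0.7 -0.4] w 0.0701
axes x,y,z [[-0.005, 0.0, -1.0], [0.963, 0.268, -0.005], [0.268, -0.963, -0.002]]
shift tool [ 0.0158  0.0007 -0.0006]
turn deg [1.7883e+02 4.6000e-01 1.4000e-01]
turn deg [-1.17 -0.09  0.29]
```

```bash
python3 -m pendant '[[0,0,0.3,0.015,0.0005,-0.0005,0.07],[0,0,0,0.002,0,0,0.07],[0,0,0,0,0,0,0.03],[0,0,0,0,0,0,0.025],[0,0,0,0,0,0,0.025],[0,0,0,0,0,0,0.025],[0,0,0,0,0,0,0.025],[0,0,0,0,0,0,0.025],[0,0,0,0,0,0,0.025]]'
python3 - <<'E'
from h import *
grab('wrist','w4')
go([.4886,.2767,.034],106.7)
E
```

```text
time: 5.45
tcp_pos: [0.4896, 0.277, 0.0347]
eef_rot: [0.429, 0.563, -0.427, 0.563]
force: [0.1, 0.0, -3.4]
gripper_width: 0.0332
t 5.5 tcp [0.4896 0.277  0.0347] F [-0.5  0.1 -3.2] w 0.0328
axes x,y,z [[0.001, 0.002, -1.0], [0.963, 0.268, 0.002], [0.268, -0.963, -0.002]]
shift tool [ 0.0007 -0.001   0.    ]
turn deg [ 1.7883e+02 -1.5000e-01  1.5000e-01]
turn deg [-1.17 -0.1  -0.1 ]
```

View pics/w4.png

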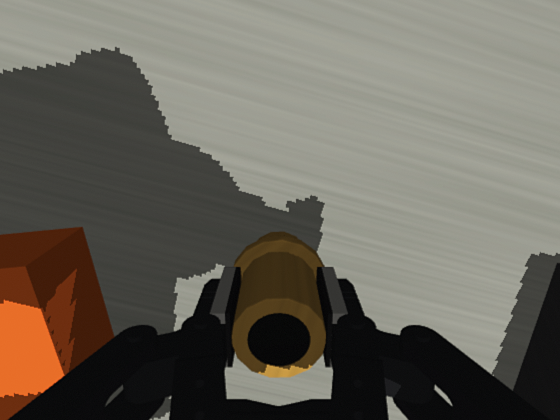

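The bushing is gripped between the pads, with its rim at about (279,340). I lift it and carry it over.

```bash
python3 - <<'E'
from h import *
topfit('w4',(225,225,335,380),.07,.003); holefit('w4',279,338,.07)
E
python3 -m pendant '[[0,0,0,-0.01,0,0,0.025],[0,0,0,-0.03,0,0,0.025],[0,0,0,-0.04,0,0,0.025],[0,0,0,-0.03,0,0.01,0.025],[0,0,0,0,0.01,0.035,0.025],[0,0,0,0,0.013,0.045,0.025],[0,0,0,0,0.013,0.045,0.025],[0,0,0,0,0.01,0.035,0.025],[0,0,0,0,0,0.01,0.025],[0,0,0,0,0,0,0.025],[0,0,0,0,0,0,0.025]]'
python3 - <<'E'
from h import *
grab('wrist','w5'); grab('side','s5')
go([.489,.085,.12],106.7)
E
```

```text
top 7085 0.07047049042787143 ((490.4607849121094, 276.472412109375), 21.881332397460938) [0.48912242 0.27683347 0.07000091]
[    1     0   559   420 40072]
time: 6.6
tcp_pos: [0.5853, 0.1112, 0.1564]
eef_rot: [0.429, 0.562, -0.425, 0.565]
force: [-0.2, 0.6, -3.3]
gripper_width: 0.033
t 6.7 tcp [0.585  0.1119 0.1563] F [-0.   0.9 -2.5] w 0.0327
axes x,y,z [[0.006, 0.002, -1.0], [0.962, 0.272, 0.006], [0.272, -0.962, -0.0]]
shift tool [ 0.0356 -0.0999 -0.0002]
turn deg [ 1.791e+02 -5.800e-01  3.000e-02]
turn deg [-0.9  -0.02 -0.37]Traceback (most recent call last):
  File "<stdin>", line 2, in <module>
  File "h.py", line 36, in holefit
    pts=np.array([ray(fn,*p,z0)[:2] for p in cs[0][:,0]]); print('hole',cv2.minEnclosingCircle((pts*1000).astype(np.float32)),cv2.fitEllipse((pts*1000).astype(np.float32)))
                                                                                                                              ~~~~~~~~~~~~~~^^^^^^^^^^^^^^^^^^^^^^^^^^^^^^^
cv2.error: OpenCV(4.12.0) /io/opencv/modules/imgproc/src/shapedescr.cpp:361: error: (-201:Incorrect size of input array) There should be at least 5 points to fit the ellipse in function 'fitEllipseNoDirect'
```

View pics/w5.png

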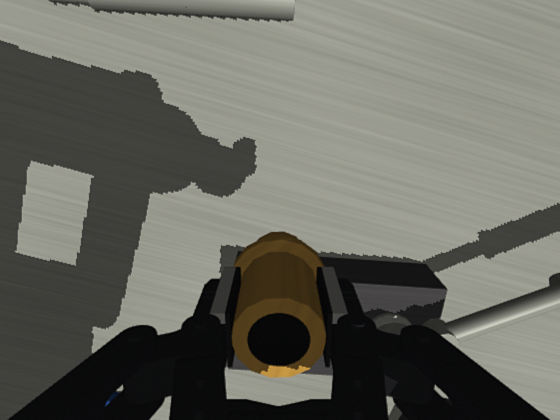

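View pics/s5.png

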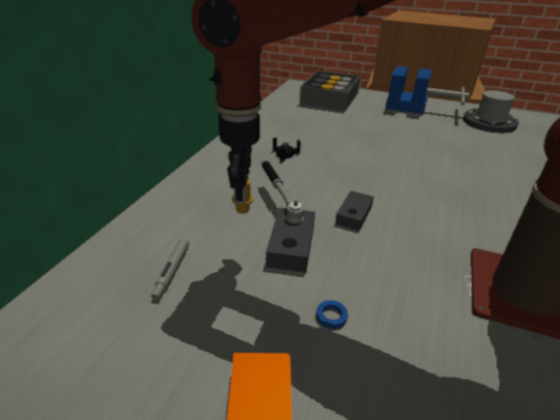

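I used the wrong tool-y sign, so the bushing is about 100 mm too far out in x, but it's high and clear of everything. I'll bring it to the near side so the bore is in view for one more measurement.

```bash
python3 -m pendant '[[0,0,-0.3,0,-0.04,0,0.025],[0,0,0,0,-0.05,0,0.025],[0,0,0,0,-0.05,0,0.025],[0,0,0,0,-0.03,0,0.025],[0,0,0,0,0,0,0.025],[0,0,0,0,0,0,0.025]]'
python3 - <<'E'
from h import *
grab('wrist','w6')
go([.4882,.0838,.12],106.7)
E
```

```text
time: 7.3
tcp_pos: [0.4126, 0.0715, 0.1525]
eef_rot: [0.423, 0.568, -0.423, 0.565]
force: [0.3, 0.4, -2.2]
gripper_width: 0.0325
t 7.35 tcp [0.4126 0.0715 0.1523] F [-0.9  0.6 -2. ] w 0.0326
axes x,y,z [[-0.004, 0.003, -1.0], [0.959, 0.284, -0.003], [0.284, -0.959, -0.004]]
shift tool [0.0321 0.076  0.0098]
turn deg [179.8    0.27   0.32]
turn deg [-0.2  -0.2   0.17]
```

View pics/w6.png

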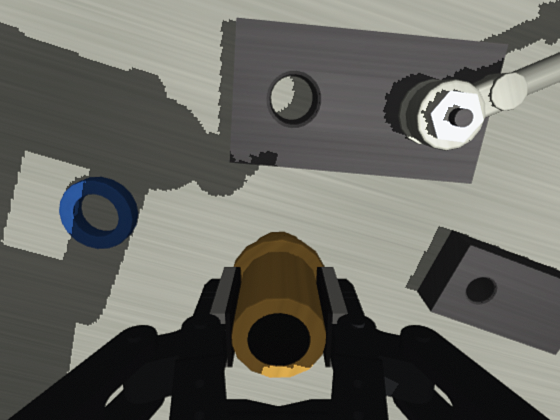

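The bore is clearly visible at about (294,98), ahead of the held bushing.

Run:
```python
from h import *
P,im=cloud('w6')
bore('w6',(205,5,500,190)); 
for th in (.0015,.0025,.004):
    t=np.zeros(P.shape[:2],np.uint8); t[60:140,255:335]=(P[60:140,255:335,2]<.045-th)
    n,l,s,c=cv2.connectedComponentsWithStats(t); L=l[98,294]
    cs,_=cv2.findContours((l==L).astype(np.uint8),cv2.RETR_EXTERNAL,cv2.CHAIN_APPROX_NONE)
    pts=np.array([ray('w6',*p,.045)[:2] for p in cs[0][:,0]])*1000
    print(th,s[L],cv2.minEnclosingCircle(pts.astype(np.float32)),cv2.fitEllipse(pts.astype(np.float32)),pts.min(0),pts.max(0))
# bushing top rim in hand: relative to tcp
o=robot.get_obs()
for fn,tcp in (('w4',[.4896,.277,.0347]),('w6',o['tcp_pos'])):
    P,im=cloud(fn); z=tcp[2]+.0353; t=np.zeros(P.shape[:2],bool); t[225:380,232:328]=1; t&=abs(P[...,2]-z)<.0025
    q=P[t][:,:2]*1000; c=cv2.minEnclosingCircle(q.astype(np.float32)); print(fn,np.median(P[t][:,2]),c,(np.array(c[0])-np.array(tcp[:2])*1000))
im=cv2.imread('pics/w6.png')[50:150,230:360]; cv2.imwrite('pics/w6z.png',cv2.resize(im,None,fx=5,fy=5))
```

```text
clamp ((496.2655944824219, 39.08961486816406), (90.43904113769531, 170.99050903320312), 11.458948135375977) z 0.044771132874852376
0.0015 [ 267   72   54   56 2113] ((487.5998840332031, 83.85885620117188), 17.873443603515625) ((487.2706298828125, 83.69425964355469), (32.76839065551758, 32.967315673828125), 139.9532928466797) [469.77985195  66.58771778] [504.06874166 100.85877612]
0.0025 [ 268   74   51   52 1939] ((487.1528625488281, 83.8108901977539), 16.694290161132812) ((487.3210144042969, 83.68150329589844), (31.214500427246094, 31.412656784057617), 169.966064453125) [471.08139092  67.47256552] [503.47332679 100.40546111]
0.004 [ 270   74   48   51 1887] ((487.2781066894531, 83.70629119873047), 15.76669979095459) ((487.33489990234375, 83.75434112548828), (30.7592830657959, 30.872329711914062), 85.93122100830078) [471.65157401  68.07463825] [502.90155741  99.39370741]
w4 0.07043507470755381 ((489.850830078125, 276.37005615234375), 19.968284606933594) [ 0.25083008 -0.62994385]
w6 0.18817839788726934 ((412.6132507324219, 70.70948028564453), 20.013206481933594) [-0.00322859 -0.83738798]
```

View pics/w6z.png

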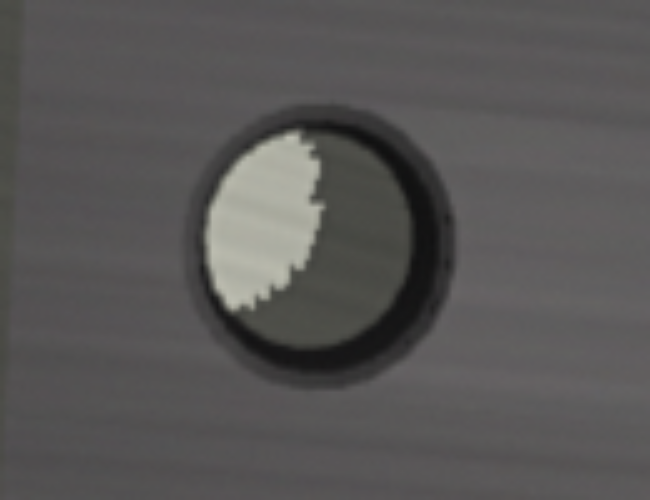

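```bash
python3 -m pendant '[[0,-0.2,0.2,0,0.04,0.005,0.025],[0,0,0,0,0.036,0.005,0.025],[0,0,0,0.03,0,0,0.025],[0,0,0,0.02,0,0,0.025],[0,0,0,0,0,0,0.025],[0,0,0,0,0,0,0.025]]'
python3 - <<'E'
from h import *
go([.4882,.0838,.090],106.7)
E
```

```text
time: 7.95
tcp_pos: [0.4976, 0.0886, 0.102]
eef_rot: [0.423, 0.566, -0.42, 0.569]
force: [0.0, 0.5, -1.6]
gripper_width: 0.0324
t 7.95 tcp [0.4976 0.0886 0.102 ] F [ 0.   0.5 -1.6] w 0.0324
axes x,y,z [[0.007, 0.001, -1.0], [0.957, 0.29, 0.007], [0.29, -0.957, 0.001]]
shift tool [ 0.0119 -0.0105  0.0019]
turn deg [-1.7987e+02  6.0000e-01  7.0000e-02]
turn deg [ 0.13  0.05 -0.38]
```

```bash
python3 -m pendant '[[0,0,-0.3,0,-0.008,0.002,0.025],[0,0,0,0,0,0,0.025],[0,0,0,0,0,0,0.025]]'
python3 - <<'E'
from h import *
go([.4882,.0838,.090],106.7)
E
```

```text
time: 8.25
tcp_pos: [0.4916, 0.0845, 0.1044]
eef_rot: [0.422, 0.567, -0.42, 0.569]
force: [0.4, 0.1, -2.1]
gripper_width: 0.0328
t 8.25 tcp [0.4916 0.0845 0.1044] F [ 0.4  0.1 -2.1] w 0.0328
axes x,y,z [[0.004, -0.0, -1.0], [0.957, 0.29, 0.004], [0.29, -0.957, 0.002]]
shift tool [ 0.0144 -0.0035 -0.0003]
turn deg [-1.7983e+02  3.5000e-01  1.5000e-01]
turn deg [ 0.17  0.1  -0.23]
```

```bash
python3 -m pendant '[[0,0,-0.3,0.004,-0.0035,-0.0003,0.025],[0,0,0,0,0,0,0.025],[0,0,0,0,0,0,0.025]]'
python3 - <<'E'
from h import *
go([.4882,.0838,.090],106.7)
E
```

```text
time: 8.55
tcp_pos: [0.4887, 0.0835, 0.1018]
eef_rot: [0.421, 0.567, -0.421, 0.569]
force: [0.8, 0.0, -1.2]
gripper_width: 0.033
t 8.55 tcp [0.4887 0.0835 0.1018] F [ 0.8  0.  -1.2] w 0.033
axes x,y,z [[0.002, -0.002, -1.0], [0.957, 0.29, 0.001], [0.29, -0.957, 0.003]]
shift tool [ 0.0118 -0.0004 -0.0004]
turn deg [-1.7985e+02  1.3000e-01  2.3000e-01]
turn deg [ 0.15  0.15 -0.08]
```

```bash
python3 -m pendant '[[0,0.1,0,0.010,-0.0005,-0.0003,0.025],[0,0,0,0.008,0,0,0.025],[0,0,0,0,0,0,0.025],[0,0,0,0,0,0,0.025]]'
python3 - <<'E'
from h import *
go([.4882,.0838,.0537],106.7); grab('wrist','w7')
E
```

```text
time: 8.95
tcp_pos: [0.4878, 0.0836, 0.0818]
eef_rot: [0.422, 0.568, -0.421, 0.568]
force: [0.0, -0.3, -1.9]
gripper_width: 0.0326
t 8.95 tcp [0.4878 0.0836 0.0818] F [ 0.  -0.3 -1.9] w 0.0326
axes x,y,z [[0.001, -0.0, -1.0], [0.957, 0.29, 0.001], [0.29, -0.957, 0.001]]
shift tool [ 0.0281  0.0004 -0.    ]
turn deg [-1.7986e+02  8.0000e-02  5.0000e-02]
turn deg [ 0.14  0.03 -0.05]
```

View pics/w7.png

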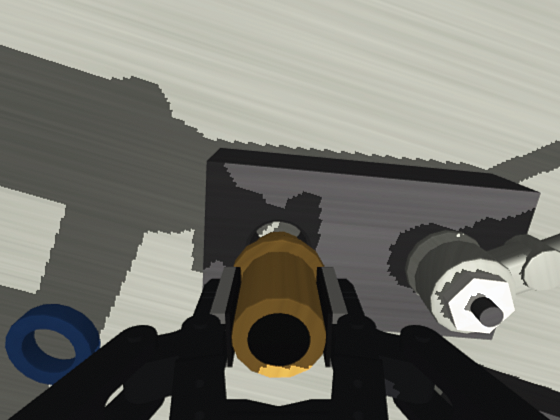

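The bushing hangs over the bore, with the bore's far lip just showing at (279,228), centred left to right. I lower it in small steps.

```bash
for i in 1; do python3 -m pendant '[[0,0,0,0.003,0.0003,0,0.025],[0,0,0,0.002,0,0,0.025]]'; done; python3 -m pendant '[[0,0,0,0.003,0,0,0.025]]';  python3 -m pendant '[[0,0,0,0.002,0,0,0.025],[0,0,0,0,0,0,0.025]]'
```

```text
time: 9.2
tcp_pos: [0.4884, 0.0837, 0.0768]
eef_rot: [0.422, 0.567, -0.421, 0.568]
force: [-0.6, -0.8, -2.3]
gripper_width: 0.0326
time: 9.3
tcp_pos: [0.4887, 0.0838, 0.0739]
eef_rot: [0.422, 0.567, -0.421, 0.568]
force: [0.5, -0.1, -2.2]
gripper_width: 0.0325
time: 9.5
tcp_pos: [0.4884, 0.0838, 0.0712]
eef_rot: [0.422, 0.567, -0.421, 0.568]
force: [0.5, 0.5, -2.1]
gripper_width: 0.0329
```

It's about 8 mm in with no contact force.

```bash
python3 -m pendant '[[0,0,0,0.003,0,0,0.025],[0,0,0,0.003,0,0,0.025]]'; python3 -m pendant '[[0,0,0,0.003,0,0,0.025],[0,0,0,0.003,0,0,0.025]]';  python3 -m pendant '[[0,0,0,0.002,0,0,0.025],[0,0,0,0,0,0,0.025]]'
```

```text
time: 9.7
tcp_pos: [0.4889, 0.0838, 0.0653]
eef_rot: [0.422, 0.567, -0.421, 0.569]
force: [-0.9, -0.2, -2.7]
gripper_width: 0.0329
time: 9.9
tcp_pos: [0.4889, 0.0838, 0.0588]
eef_rot: [0.422, 0.567, -0.421, 0.569]
force: [-0.2, -0.7, -2.9]
gripper_width: 0.0325
time: 10.1
tcp_pos: [0.4884, 0.0838, 0.0559]
eef_rot: [0.422, 0.567, -0.421, 0.568]
force: [0.2, 0.6, -2.9]
gripper_width: 0.0328
```

```bash
python3 -m pendant '[[0,0,0,0.001,0,0,0.025],[0,0,0,0,0,0,0.025]]'; python3 -m pendant '[[0,0,0,0.001,0,0,0.025]]';  python3 -m pendant '[[0,0,0,0,0,0,0.025]]'
```

```text
time: 10.3
tcp_pos: [0.4884, 0.0838, 0.0548]
eef_rot: [0.422, 0.567, -0.421, 0.568]
force: [0.6, -0.3, -2.1]
gripper_width: 0.0331
time: 10.4
tcp_pos: [0.4887, 0.0838, 0.0541]
eef_rot: [0.422, 0.567, -0.421, 0.568]
force: [0.3, -0.6, -2.5]
gripper_width: 0.0328
time: 10.5
tcp_pos: [0.4886, 0.0838, 0.0539]
eef_rot: [0.422, 0.567, -0.421, 0.568]
force: [-0.2, 0.1, -2.6]
gripper_width: 0.0328
```

```bash
python3 -m pendant '[[0,0,0,0.0007,0,0,0.025]]';  python3 -m pendant '[[0,0,0,0.0007,0,0,0.025]]'
```

```text
time: 10.6
tcp_pos: [0.4888, 0.0838, 0.0534]
eef_rot: [0.422, 0.567, -0.421, 0.569]
force: [0.2, 0.4, -2.9]
gripper_width: 0.0327
time: 10.7
tcp_pos: [0.4888, 0.0838, 0.0531]
eef_rot: [0.422, 0.567, -0.421, 0.568]
force: [-4.5, 0.1, 6.9]
gripper_width: 0.0326
```

Contact: force went from −2.9 to +6.9 N, so the collar is on the block. I release slowly.

```bash
python3 -m pendant '[[0,0,0,0,0,0,0.04],[0,0,0,0,0,0,0.05],[0,0,0,0,0,0,0.06],[0,0,0,0,0,0,0.06]]'; python3 -m pendant '[[0,0,0,-0.01,0,0,0.06],[0,0,0,-0.02,0,0,0.06],[0,0,0,-0.04,0,0,0.06],[0,0,0,-0.04,0,0,0.06],[0,0,0,-0.01,-0.04,0.0,0.06],[0,0,0,0,-0.04,0.0,0.06],[0,0,0,0,0,0.0,0.06],[0,0,0,0,0,0.0,0.06]]'
python3 - <<'E'
from h import *
go([.4882,.0838,.0537],106.7); grab('wrist','w8')
E
```

```text
time: 11.1
tcp_pos: [0.4903, 0.0838, 0.0543]
eef_rot: [0.422, 0.566, -0.42, 0.569]
force: [0.0, -0.1, -1.2]
gripper_width: 0.0597
time: 11.9
tcp_pos: [0.4121, 0.0599, 0.1845]
eef_rot: [0.423, 0.565, -0.419, 0.571]
force: [1.1, 0.5, 1.4]
gripper_width: 0.0599
t 11.9 tcp [0.4121 0.0599 0.1845] F [1.1 0.5 1.4] w 0.0599
axes x,y,z [[0.011, -0.001, -1.0], [0.957, 0.29, 0.01], [0.29, -0.957, 0.004]]
shift tool [ 0.1316  0.0785 -0.0013]
turn deg [-179.83    0.91    0.37]
turn deg [ 0.17  0.23 -0.58]
```

View pics/w8.png

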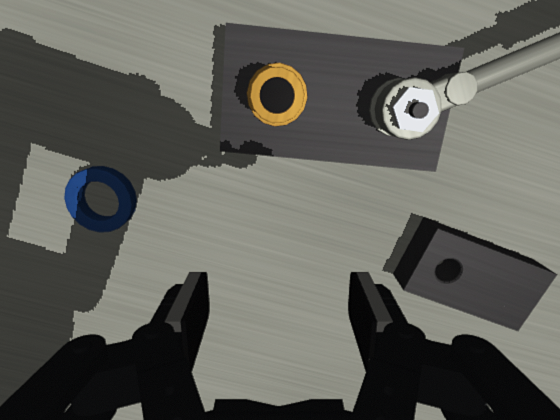

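Run:
```python
from h import *
P,im=cloud('w8'); t=np.zeros(P.shape[:2],bool); t[50:140,235:320]=1
a=t&(abs(P[...,2]-.088)<.01); q=P[a]; A=np.c_[q[:,:2]-q[:,:2].mean(0),np.ones(len(q))]; s=np.linalg.lstsq(A,q[:,2],rcond=None)[0]
print('rim z',np.median(q[:,2]),'slope',s,cv2.minEnclosingCircle((q[:,:2]*1000).astype(np.float32)))
bore('w8',(205,5,480,180))
print('nut',ray('w8',416,110,.0926),P[110,416])
```

```text
rim z 0.08893606841817114 slope [ 0.0010299  -0.00080492  0.08892532] ((487.71478271484375, 83.39836120605469), 16.935518264770508)
clamp ((496.2220153808594, 39.30793762207031), (90.41069793701172, 170.82965087890625), 11.439567565917969) z 0.044794088618695715
nut [ 0.50446071 -0.00186563  0.0926    ] [ 0.50440979 -0.0015877   0.09336479]
```

The bushing is seated: rim at 88.9 mm against 89 expected, flat, and centred on the bore. Next I go to the far side of the wrench handle with the fingers shut.

```bash
python3 -m pendant '[[0,0,0,0,0.026,0.035,0.03],[0,0,0,0,0.026,0.035,0],[0,0,0,0,0.026,0.035,0],[0,0,0,0,0.026,0.035,0],[0,0,0,0,0.026,0.035,0],[0,0,0,0,0.026,0.035,0],[0,0,0,0,0.026,0.035,0],[-6,0,0,0,0,0,0],[-6,0,0,0,0,0,0],[-6,0,0,0,0,0,0],[-5,0,0,0,0,0,0],[0,0,0,0,0,0,0],[0,0,0,0,0,0,0]]'
python3 - <<'E'
from h import *
go([.655,-.121,.10],-50.2); grab('wrist','w9'); grab('top','t9')
E
```

```text
time: 13.25
tcp_pos: [0.6765, -0.128, 0.1696]
eef_rot: [0.296, 0.645, -0.293, 0.641]
force: [-0.5, 0.8, 1.2]
gripper_width: -0.0001
t 13.25 tcp [ 0.6765 -0.128   0.1696] F [-0.5  0.8  1.2] w -0.0001
axes x,y,z [[-0.003, 0.005, -1.0], [0.757, 0.654, 0.001], [0.654, -0.757, -0.006]]
shift tool [ 0.0698 -0.0118 -0.0189]
turn deg [ 1.02 -0.36 -0.06]
turn deg [-1.7898e+02  9.0000e-02 -5.6000e-01]
```

View pics/w9.png

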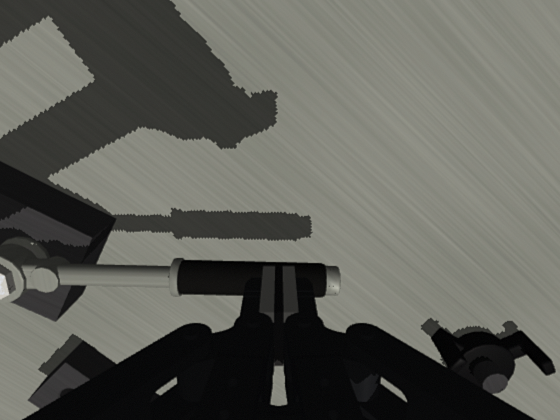

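Run:
```python
from h import *
P,im=cloud('w9'); o=robot.get_obs(); Rm=R.from_quat(o['eef_rot']).as_matrix()
for u,v in [(200,277),(230,277),(335,280),(100,275),(150,275)]: print(u,v,P[v,u].round(4),'tool',(Rm.T@(P[v,u]-o['tcp_pos'])).round(4))
t=np.zeros(P.shape[:2],bool); t[255:300,65:235]=1; t&=(P[...,2]>.05)&(P[...,2]<.09); q=P[t]
l=cv2.fitLine(q[:,:2].astype(np.float32),cv2.DIST_HUBER,0,.001,.001).ravel(); print(l,np.degrees(np.arctan2(l[1],l[0])))
n=np.array([-l[1],l[0]]); print('nut dist off line',(np.array([.5051,-.0049])-l[2:])@n,'tcp off line',(o['tcp_pos'][:2]-l[2:])@n)
q=P[np.isfinite(P[...,2])]; 
t=np.zeros(P.shape[:2],bool); t[310:395,420:555]=1; t&=(P[...,2]>.01)&(P[...,2]<.06); print('claw',P[t].mean(0),P[t].min(0),P[t].max(0))
```

```text
200 277 [ 0.6042 -0.1154  0.0776] tool [ 0.0926 -0.0465 -0.056 ]
230 277 [ 0.6182 -0.1319  0.0772] tool [ 0.0929 -0.0466 -0.0344]
335 280 [ 0.6659 -0.1909  0.0765] tool [ 0.0931 -0.0491  0.0414]
100 275 [ 0.5552 -0.0598  0.074 ] tool [ 0.0967 -0.0472 -0.1301]
150 275 [ 0.5791 -0.0875  0.0736] tool [ 0.0969 -0.0472 -0.0936]
[ 0.65687174 -0.75400233  0.594571   -0.10503393] -48.93827
nut dist off line -0.0016861873277228062 tcp off line 0.046559539608820415
claw [ 0.68570326 -0.38413862  0.02662897] [ 0.65327711 -0.42389365  0.01001756] [ 0.72404908 -0.34214927  0.04607524]
```

The handle lies 47–49 mm to −y of the tool, so the fingers go down clear of it.

```bash
python3 -m pendant '[[1,-0.3,0,0,0,-0.018,0],[0,0,0,0.035,0,0,0],[0,0,0,0.035,0,0,0],[0,0,0,0.035,0,0,0],[0,0,0,0.01,0,0,0],[0,0,0,0,0,0,0],[0,0,0,0,0,0,0]]'
python3 - <<'E'
from h import *
go([.64,-.121,.047],-50.2); grab('wrist','w10')
o=robot.get_obs(); d=o['tcp_pos'][:2]-[.5051,-.0049]; print('r',np.hypot(*d),'yaw',np.degrees(np.arctan2(d[1],d[0])))
E
```

```text
time: 14.05
tcp_pos: [0.6685, -0.114, 0.0569]
eef_rot: [0.303, 0.636, -0.301, 0.642]
force: [0.5, -0.6, 0.4]
gripper_width: -0.0
t 14.05 tcp [ 0.6685 -0.114   0.0569] F [ 0.5 -0.6  0.4] w -0.0
axes x,y,z [[0.009, -0.001, -1.0], [0.773, 0.634, 0.006], [0.634, -0.773, 0.006]]
shift tool [ 0.0097 -0.0265 -0.0127]
turn deg [-0.42  0.37 -0.35]
turn deg [179.57  -0.54  -0.58]
r 0.19687276268841303 yaw -33.721147350908275
```

View pics/w10.png

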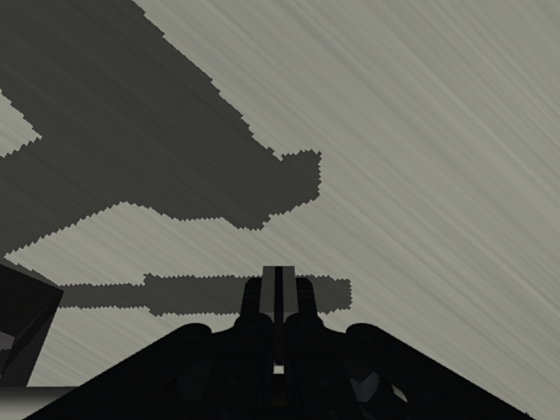

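```bash
python3 -m pendant '[[0,0.3,-0.3,0.008,-0.006,0,0],[0,0,0,0,-0.006,0,0],[0,0,0,0,-0.006,0,0],[0,0,0,0,0,0,0],[0,0,0,0,0,0,0]]'
python3 - <<'E'
from h import *
go([.64,-.121,.047],-50.2)
o=robot.get_obs(); d=o['tcp_pos'][:2]-[.5051,-.0049]; a=np.radians(-50); print('along',d@[np.cos(a),np.sin(a)],'norm',d@[-np.sin(a),np.cos(a)])
E
```

```text
time: 14.6
tcp_pos: [0.6573, -0.1283, 0.055]
eef_rot: [0.303, 0.635, -0.302, 0.643]
force: [-0.4, -0.2, 0.2]
gripper_width: 0.0002
t 14.6 tcp [ 0.6573 -0.1283  0.055 ] F [-0.4 -0.2  0.2] w 0.0002
axes x,y,z [[0.01, -0.004, -1.0], [0.774, 0.634, 0.006], [0.634, -0.774, 0.009]]
shift tool [ 0.0078 -0.0088 -0.0167]
turn deg [-0.47  0.54 -0.33]
turn deg [179.52  -0.52  -0.84]
along 0.19236580640059908 norm 0.037281855854176
```

```bash
python3 -m pendant '[[0,0.5,-0.3,0.009,0,-0.003,0],[0,0,0,0,-0.004,0,0],[0,0,0,0,0,0,0]]'; python3 -m pendant '[[0,0,0,0,-0.004,0,0],[0,0,0,0,-0.003,0,0]]'; python3 -m pendant '[[0,0,0,0,-0.003,0,0],[0,0,0,0,-0.003,0,0]]'
cat >> h.py <<'E'
def st():
    o=robot.get_obs(); Rm=R.from_quat(o['eef_rot']).as_matrix(); N=np.array([.5051,-.0049]); d=o['tcp_pos'][:2]-N
    z=Rm[:2,2]/np.hypot(*Rm[:2,2]); n=np.array([-z[1],z[0]])
    print('t',round(o['time'],2),'zyaw',np.degrees(np.arctan2(z[1],z[0])).round(2),'along',(d@z).round(4),'norm',(d@n).round(4),'z',o['tcp_pos'][2].round(4),'Ftool',(Rm.T@o['force']).round(1),'tilt',Rm[:,0].round(3))
    rp=np.hypot(*d); nn=.024; print('handle yaw if contact', (np.degrees(np.arctan2(d[1],d[0]))-np.degrees(np.arcsin(nn/rp))).round(2))
E
python3 -c "
from h import *
st()"
```

```text
time: 14.9
tcp_pos: [0.6523, -0.1286, 0.0455]
eef_rot: [0.303, 0.639, -0.302, 0.639]
force: [0.1, 0.2, 1.1]
gripper_width: 0.0002
time: 15.1
tcp_pos: [0.6465, -0.1328, 0.0451]
eef_rot: [0.303, 0.639, -0.302, 0.639]
force: [0.7, 0.1, 0.1]
gripper_width: 0.0001
time: 15.3
tcp_pos: [0.6418, -0.1368, 0.0452]
eef_rot: [0.303, 0.639, -0.302, 0.639]
force: [3.3, 1.3, -1.1]
gripper_width: -0.0
t 15.3 zyaw -50.65 along 0.1887 norm 0.0221 z 0.0452 Ftool [1.1 3.4 1.1] tilt [ 0.001  0.001 -1.   ]
handle yaw if contact -51.21
```

```bash
python3 -m pendant '[[2.4,0,0,0,-0.008,0.001,0],[2.4,0,0,0,-0.008,0.001,0],[2.4,0,0,0,-0.008,0.001,0],[2.4,0,0,0,-0.008,0.001,0],[2.4,0,0,0,-0.008,0.001,0]]'; python3 -c "
from h import *
st()"
```

```text
time: 15.8
tcp_pos: [0.6127, -0.1617, 0.0454]
eef_rot: [0.372, 0.602, -0.367, 0.604]
force: [2.1, 2.0, -1.3]
gripper_width: 0.0002
t 15.8 zyaw -63.05 along 0.1885 norm 0.0248 z 0.0454 Ftool [ 1.3  2.8 -0.8] tilt [ 0.006  0.004 -1.   ]
handle yaw if contact -62.8
```

```bash
python3 -m pendant '[[1.5,0,-0.2,0,-0.006,0.001,0],[1.5,0,0,0,-0.006,0.001,0],[1.2,0,0,0,-0.004,0.0005,0]]'; for i in 1; do python3 -m pendant '[[1,0,0,0,-0.0035,0.0005,0]]'; done; python3 -c "
from h import *
st()"
```

```text
time: 16.1
tcp_pos: [0.5987, -0.1706, 0.0454]
eef_rot: [0.395, 0.587, -0.391, 0.588]
force: [0.8, 1.7, -0.9]
gripper_width: 0.0
time: 16.2
tcp_pos: [0.5955, -0.1724, 0.0455]
eef_rot: [0.401, 0.584, -0.396, 0.585]
force: [1.9, 2.2, -0.7]
gripper_width: 0.0002
t 16.2 zyaw -68.59 along 0.189 norm 0.023 z 0.0455 Ftool [ 0.8  2.6 -1.4] tilt [ 0.005  0.004 -1.   ]
handle yaw if contact -68.88
```

```bash
python3 -m pendant '[[1,0,0,0,-0.0035,0.0005,0]]';python3 -m pendant '[[1,0,0,0,-0.0035,0.0005,0]]'; python3 -m pendant '[[1,0,0,0,-0.0035,0.0005,0]]'; python3 -c "
from h import *
st()"
```

```text
time: 16.3
tcp_pos: [0.5923, -0.1742, 0.0455]
eef_rot: [0.406, 0.58, -0.402, 0.581]
force: [1.9, 2.2, -0.7]
gripper_width: -0.0
time: 16.4
tcp_pos: [0.589, -0.1759, 0.0455]
eef_rot: [0.412, 0.576, -0.407, 0.577]
force: [1.9, 2.3, -0.7]
gripper_width: -0.0
time: 16.5
tcp_pos: [0.5857, -0.1776, 0.0455]
eef_rot: [0.417, 0.572, -0.412, 0.573]
force: [1.8, 1.9, -0.7]
gripper_width: 0.0001
t 16.5 zyaw -71.81 along 0.1892 norm 0.0227 z 0.0455 Ftool [ 0.7  2.3 -1.3] tilt [ 0.005  0.004 -1.   ]
handle yaw if contact -72.21
```

```bash
python3 -m pendant '[[1,0,0,0,-0.0035,0.0005,0]]';python3 -m pendant '[[1,0,0,0,-0.0035,0.0005,0]]'; python3 -m pendant '[[1,0,0,0,-0.0035,0.0005,0]]'; python3 -c "
from h import *
st()"
```

```text
time: 16.6
tcp_pos: [0.5824, -0.1792, 0.0456]
eef_rot: [0.422, 0.568, -0.418, 0.569]
force: [1.9, 1.9, -0.1]
gripper_width: -0.0001
time: 16.7
tcp_pos: [0.579, -0.1809, 0.0456]
eef_rot: [0.428, 0.564, -0.423, 0.565]
force: [2.1, 3.1, -0.6]
gripper_width: 0.0001
time: 16.8
tcp_pos: [0.5756, -0.1825, 0.0457]
eef_rot: [0.433, 0.56, -0.428, 0.561]
force: [2.1, 1.7, -0.6]
gripper_width: -0.0
t 16.8 zyaw -75.07 along 0.1898 norm 0.0223 z 0.0457 Ftool [ 0.6  2.5 -1.1] tilt [ 0.006  0.004 -1.   ]
handle yaw if contact -75.58
```

```bash
python3 -m pendant '[[1,0,0,0,-0.0035,0.0003,0]]';python3 -m pendant '[[1,0,0,0,-0.0035,0.0003,0]]'; python3 -m pendant '[[1,0,0,0,-0.0035,0.0003,0]]'; python3 -c "
from h import *
st()"
```

```text
time: 16.9
tcp_pos: [0.5721, -0.1839, 0.0457]
eef_rot: [0.439, 0.556, -0.434, 0.557]
force: [2.7, 2.0, -1.4]
gripper_width: -0.0001
time: 17.0
tcp_pos: [0.5685, -0.1852, 0.0457]
eef_rot: [0.444, 0.552, -0.439, 0.553]
force: [2.3, 1.8, -0.9]
gripper_width: -0.0004
time: 17.1
tcp_pos: [0.5649, -0.1864, 0.0457]
eef_rot: [0.449, 0.547, -0.444, 0.549]
force: [2.3, 2.5, -1.3]
gripper_width: -0.0
t 17.1 zyaw -78.35 along 0.1898 norm 0.0219 z 0.0457 Ftool [ 1.3  2.8 -1.9] tilt [ 0.006  0.004 -1.   ]
handle yaw if contact -78.99
```

```bash
python3 -m pendant '[[1,0,0,0,-0.0035,0.0003,0]]';python3 -m pendant '[[1,0,0,0,-0.0035,0.0003,0]]'; python3 -m pendant '[[1,0,0,0,-0.0035,0.0003,0]]'; python3 -c "
from h import *
st()"
```

```text
time: 17.2
tcp_pos: [0.5612, -0.1875, 0.0457]
eef_rot: [0.454, 0.543, -0.449, 0.545]
force: [3.0, 1.9, -0.2]
gripper_width: -0.0002
time: 17.3
tcp_pos: [0.5589, -0.1884, 0.0461]
eef_rot: [0.46, 0.538, -0.454, 0.541]
force: [11.8, 6.6, -1.7]
gripper_width: 0.0003
time: 17.4
tcp_pos: [0.5578, -0.1889, 0.0468]
eef_rot: [0.467, 0.532, -0.458, 0.538]
force: [12.6, 5.8, -5.0]
gripper_width: 0.0002
t 17.4 zyaw -81.69 along 0.1896 norm 0.0255 z 0.0468 Ftool [ 5.3 13.2 -3.9] tilt [ 0.015  0.004 -1.   ]
handle yaw if contact -81.23
```

The nut came tight at about (0.5597,−0.188), where force jumped to about 13 N. I continue in small steps toward roughly 13 mm of give.

```bash
cat >> h.py <<'E'
def fold():
    o=robot.get_obs(); Rm=R.from_quat(o['eef_rot']).as_matrix()
    p=o['tcp_pos']-Rm[:,0]*.021; print('fold mm',(1000*(p[:2]-[.5595,-.1881])@np.array([-.99,-.145])).round(2)); st()
E
python3 -m pendant '[[0,0,-0.4,0,-0.004,0,0]]'; python3 -c "
from h import *
fold()";python3 -m pendant '[[0,0,-0.3,0,-0.004,0,0]]'; python3 -c "
from h import *
fold()"
```

```text
time: 17.5
tcp_pos: [0.5561, -0.1892, 0.0473]
eef_rot: [0.467, 0.531, -0.459, 0.537]
force: [13.5, 3.0, -7.6]
gripper_width: -0.0002
fold mm 3.79
t 17.5 zyaw -81.8 along 0.1897 norm 0.0242 z 0.0473 Ftool [ 7.8 13.7 -1. ] tilt [ 0.014  0.003 -1.   ]
handle yaw if contact -81.73
time: 17.6
tcp_pos: [0.5546, -0.1895, 0.0477]
eef_rot: [0.467, 0.531, -0.459, 0.538]
force: [12.8, 4.2, -8.6]
gripper_width: 0.0
fold mm 5.39
t 17.6 zyaw -81.87 along 0.1898 norm 0.0229 z 0.0477 Ftool [ 8.8 13.1 -2.4] tilt [ 0.015  0.002 -1.   ]
handle yaw if contact -82.21
```

```bash
python3 -m pendant '[[0.5,0,-0.3,0.001,-0.005,0,0]]'; python3 -c "
from h import *
fold()";python3 -m pendant '[[0.5,0,-0.3,0.001,-0.005,0,0]]'; python3 -c "
from h import *
fold()"
```

```text
time: 17.7
tcp_pos: [0.5523, -0.1902, 0.0471]
eef_rot: [0.47, 0.528, -0.462, 0.536]
force: [12.8, 1.7, -6.9]
gripper_width: -0.0002
fold mm 7.73
t 17.7 zyaw -82.44 along 0.1899 norm 0.0224 z 0.0471 Ftool [ 7.1 12.8 -0. ] tilt [ 0.016  0.001 -1.   ]
handle yaw if contact -82.91
time: 17.8
tcp_pos: [0.5502, -0.1908, 0.0468]
eef_rot: [0.473, 0.525, -0.465, 0.534]
force: [12.2, 4.4, -5.0]
gripper_width: 0.0004
fold mm 9.93
t 17.8 zyaw -83.03 along 0.19 norm 0.0222 z 0.0468 Ftool [ 5.2 12.5 -2.9] tilt [ 0.018 -0.001 -1.   ]
handle yaw if contact -83.56
```

```bash
python3 -m pendant '[[0.5,0,-0.3,0.001,-0.005,0,0]]'; python3 -c "
from h import *
fold()";python3 -m pendant '[[0.5,0,-0.3,0.001,-0.005,0,0]]'; python3 -c "
from h import *
fold()"
python3 - <<'E'
from h import *
grab('side','s11'); grab('top','t11'); fold()
E
```

```text
time: 17.9
tcp_pos: [0.5483, -0.1913, 0.0466]
eef_rot: [0.475, 0.521, -0.467, 0.533]
force: [13.4, 5.0, -4.5]
gripper_width: 0.0001
fold mm 11.95
t 17.9 zyaw -83.62 along 0.1901 norm 0.0222 z 0.0466 Ftool [ 4.8 13.8 -3.5] tilt [ 0.019 -0.002 -1.   ]
handle yaw if contact -84.16
time: 18.0
tcp_pos: [0.5464, -0.1918, 0.0466]
eef_rot: [0.478, 0.518, -0.47, 0.531]
force: [13.4, 5.3, -4.6]
gripper_width: -0.0
fold mm 13.89
t 18.0 zyaw -84.22 along 0.1901 norm 0.0223 z 0.0466 Ftool [ 4.9 13.8 -4. ] tilt [ 0.021 -0.003 -1.   ]
handle yaw if contact -84.73
fold mm 14.08
t 18.1 zyaw -84.21 along 0.1901 norm 0.0221 z 0.0466 Ftool [ 3.  13.3 -3.9] tilt [ 0.021 -0.003 -1.   ]
handle yaw if contact -84.78
```

View pics/t11.png

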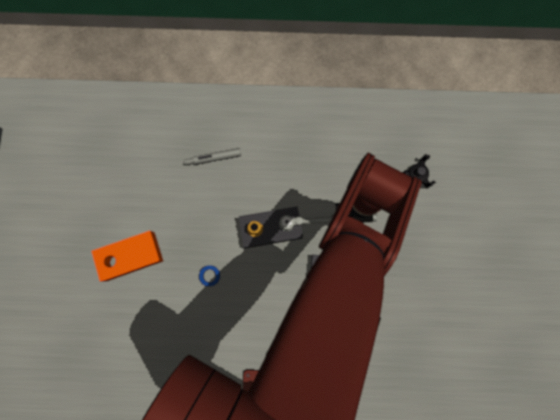

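The give is about 14 mm (≈0.09 rad) at a steady 13–14 N, so I stop and back off.

```bash
python3 -m pendant '[[0,0,0.5,0,0.008,0,0],[0,0,0.5,0,0.010,0,0],[0,0,0,0,0.012,0,0],[0,0,0,0,0.015,0,0],[0,0,0,0,0.015,0,0],[0,0,0,0,0,0,0]]'; python3 -c "
from h import *
fold()"
```

```text
time: 18.7
tcp_pos: [0.6077, -0.1872, 0.0497]
eef_rot: [0.484, 0.512, -0.467, 0.535]
force: [0.2, -0.3, 0.6]
gripper_width: 0.0
fold mm -47.0
t 18.7 zyaw -84.44 along 0.1914 norm 0.0845 z 0.0497 Ftool [-0.6  0.2  0.3] tilt [ 0.041 -0.004 -0.999]
handle yaw if contact -67.22
```

Free of the handle. Now I lift away and check.

```bash
python3 -m pendant '[[0,0,0,-0.03,0,0,0],[0,0,-1,-0.04,0,0,0],[0,0,-1,-0.04,0,0,0],[0,0,0,-0.04,0,0,0],[0,0,0,-0.03,-0.03,-0.02,0],[0,0,0,0,-0.05,-0.0,0],[0,0,0,0,-0.05,0,0],[0,0,0,0,-0.05,0,0],[0,0,0,0,-0.02,0,0],[0,0,0,0,0,0,0],[0,0,0,0,0,0,0]]'
python3 - <<'E'
from h import *
grab('wrist','w12'); grab('top','t12'); grab('side','s12'); st()
E
```

```text
time: 19.8
tcp_pos: [0.3863, -0.1879, 0.2327]
eef_rot: [0.471, 0.522, -0.484, 0.522]
force: [0.4, 0.7, 0.3]
gripper_width: -0.0002
t 19.95 zyaw -84.74 along 0.1711 norm -0.134 z 0.2325 Ftool [0.  0.2 0.6] tilt [-0.014 -0.012 -1.   ]
handle yaw if contact -129.14
```

View pics/w12.png

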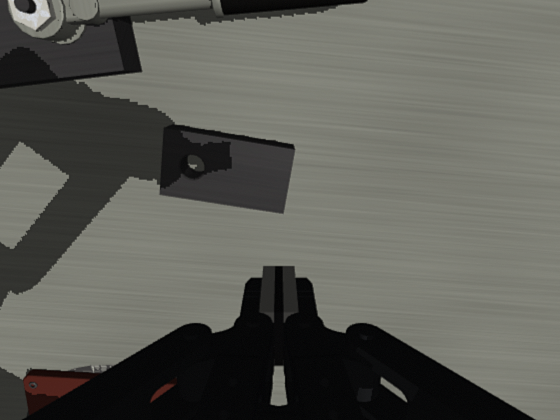

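View pics/s12.png

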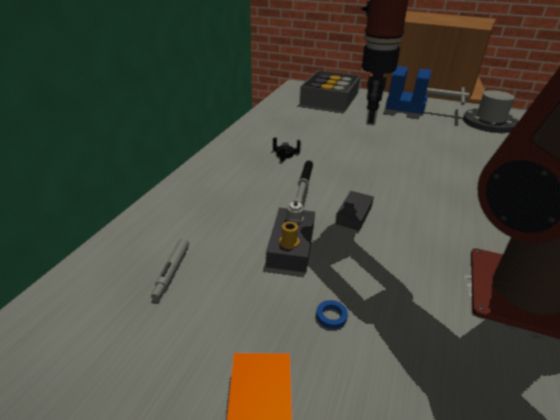

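The side view shows the bushing standing in the block at (289,238) and the wrench straight out along −y. I'll check that numerically from the top view.

Run:
```python
from h import *
P,im=cloud('t12')
d=P[...,:2]-np.array([.5051,-.0049]); r=np.hypot(d[...,0],d[...,1])
a=np.arctan2(d[...,1],d[...,0])
w=(P[...,2]>.06)&(P[...,2]<.09)&(abs(np.degrees(a)+80)<15)
for lo,hi in ((.05,.12),(.13,.24)):
    m=w&(r>lo)&(r<hi); q=P[m]
    l=cv2.fitLine(q[:,:2].astype(np.float32),cv2.DIST_HUBER,0,.001,.001).ravel(); c=q[:,:2].mean(0)-[.5051,-.0049]
    print(m.sum(),'line yaw',np.degrees(np.arctan(l[1]/l[0])),'centroid yaw from nut',np.degrees(np.arctan2(c[1],c[0])),np.median(q[:,2]))
t=np.zeros(P.shape[:2],bool); t[205:250,235:275]=1; t&=(abs(P[...,2]-.089)<.006); print('bush',P[t].mean(0),t.sum())
im=cv2.imread('pics/t12.png')[140:300,160:440]; cv2.imwrite('pics/t12z.png',cv2.resize(im,None,fx=2.8,fy=2.8,interpolation=cv2.INTER_CUBIC))
```

```text
146 line yaw -80.241875 centroid yaw from nut -81.04999403517756 0.07393976627060805
366 line yaw -80.18125 centroid yaw from nut -80.84825559527017 0.077945352895477
bush [0.48687664 0.08419226 0.08939169] 121
```

View pics/t12z.png

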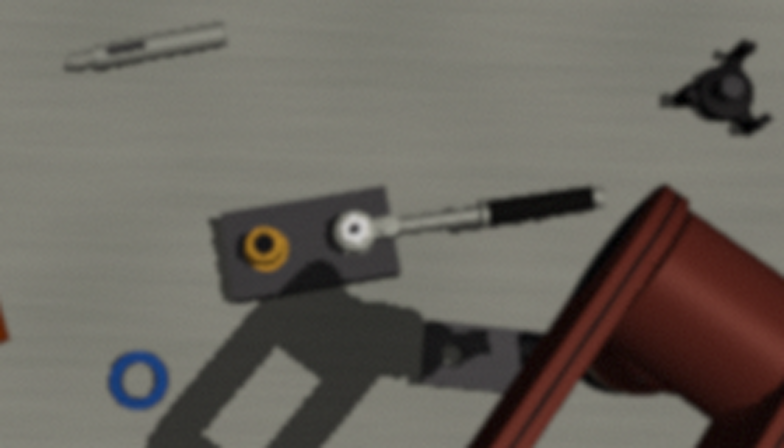

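The handle is straight: shank and grip both at −80.2°, which matches where the nut came tight. The bushing is still seated with its rim at 89.4 mm, and the bystanders haven't moved. I hand in.

```bash
python3 -c "
from h import *
print(robot.hand_in())"
```

```text
the job is handed in; nothing more can be done
None
```

Both parts are done, in the order asked, and I handed the job in at about 20 s of the 72 s allowed.

- **Bushing:** It stands spigot down in the clamp's bore. It went in without side load and touched down with a wrist reading of about 7 N (about 10 N above the carried load, limit 25 N), then I let it go. A check after release put the rim at 88.9 mm (89 expected), flat, and within about 0.5 mm of the bore centre. The last top view gave 89.4 mm.
- **Wrench:** I pushed it clockwise with the fingers shut. The drag was about 3 N until the nut came tight at about −80.7° yaw, 2° from the block's −y axis. The joint then gave at a steady 13–14 N, and I stopped at about 14 mm (0.09 rad). I judged the give from the force jump and tool travel, so it could be off by 1–2 mm.
- **After letting go:** The shank and grip both lie at −80.2°, so the handle is straight and the nut stayed where it came tight.
- **Bystanders:** The last images show the shaft, spacer, claw and both look-alike blocks where they were. The robot was clear of everything.

**Slip:** While carrying the bushing I used the wrong sign on one sideways move and swung about 100 mm too far out. It was high and clear, touched nothing, and I corrected it before the insertion.

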